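# Start a wash on the top-loading washing machine

### The job

Get this washing machine going: lower its glass lid until it is fully shut, without slamming it, and turn the big silver programme selector clockwise, click by click, to the blue mark (the seventh click from the red Off mark) without running past it. Then press the green start key until it goes down and let it spring back. Leave the small grey dial, the grey keys and the things standing about alone.

Things in the scene. Friction and masses are not known exactly. Their poses are not given: they have to be found in the camera images.
- selector (a joint): programme selector of the washing machine, rad: 0 = pointer at the red Off mark (end stop), grows clockwise as seen by someone facing the panel. Sprung click every 0.524 rad (30 degrees), eleven clicks to the other end stop; let go between two clicks it snaps to the nearer one. It takes about 0.1 N m to turn it over a click. The blue mark is the seventh click, 3.665 rad
- selector_grip (a point): middle of the selector's straight bar grip, on the turning axis. Silver knob: round skirt 58 mm across up to 7.5 mm above the panel, on it a bar 54 mm long, 14 mm wide, reaching from 6.5 to 34.5 mm above the panel; this point is 20.5 mm above the panel. z: turning axis, square out of the panel (which slopes 25 degrees from level, facing the robot and up); x: along the bar to its orange pointer end; both follow the machine's pose and the knob's turning
- selector_pointer (a point): pointer end of the bar (orange), 27 mm from the axis
- blue_mark (a point): blue mark on the panel beside the selector, 16 x 10 mm, 43 mm from the selector's axis; it is the programme wanted. The red mark of the same size, on the side away from the robot, is Off; small grey ticks are the other clicks
- lid: glass lid in a white frame, 420 mm wide (y), 14 mm thick, hinged at its far edge; stiff hinge, stays where left, 2 to 4 N down on its front strip moves it. Origin: middle of the white front strip (45 mm deep), on the upper face, 342 mm in front of the hinge line (7 mm below that face). x: towards the hinge; z: square out of the upper face. Shut, it is level, the origin 0.154 m above the bench
- start_key (a joint): green start key, m: 0 = up, 0.004 = fully down; springs back. About 5 N to the bottom
- start_top (a point): middle of the top face of the green start key, 32 x 30 mm, 7 mm proud of the panel at the right end (seen from the robot); z points square out of the sloping panel
- level_pointer (a point): rim of the small grey water-level dial (36 mm across, 20 mm high) at the panel's left end, 125 mm left of the selector. To be left alone
- option1 (a joint): left grey option key, 22 x 14 mm, 5 mm proud, 140 mm right of the selector, m pressed (0 to 0.004). To be left alone
- option2 (a joint): middle grey option key, 34 mm further right. To be left alone
- option3 (a joint): right grey option key, 34 mm further right, 97 mm left of the start key. To be left alone
- jug: blue detergent jug, 110 x 170 x 270 mm, on the left counter; origin: centre of its underside
- beads: black bottle, 72 mm across, 210 mm high, on the left counter; origin: centre of its underside
- tub: round white jar with yellow cap, 84 mm across, 110 mm high, on the right counter; origin: centre of its underside
- spray: white and orange spray bottle, 68 mm across, 212 mm high, on the right counter; origin: centre of its underside
- cup: blue measuring cup, 64 mm across, 55 mm high, on the bench in front of the machine, to the right; origin: centre of its underside
- brush: scrubbing brush lying on the bench in front of the machine, to the left, 190 mm long; origin: its middle, underside
- ball1_center (a point): grey drying ball, 68 mm across, on the bench in front of the machine, to the right; its centre

How it is judged:
By the outcome, as a careful person would: the job done as asked, in the order asked, and still so for the second after the job is handed in, with the robot touching nothing.
It also fails if it takes over 72 s, if anything falls off the work surface, if the arm or the gripper's body presses on something with over 40 N, if the wrist force passes 120 N, or if a joint passes its speed limit or range.

### The arm

A 7-joint arm with a two-finger parallel gripper is mounted at the origin on the work surface. World frame = base frame: x ahead of the robot, y to its left, z up, the work surface at z = 0. Lengths are in mm, angles in rad, forces in N, time in s.
With the tool pointing down it reaches from about 425 to 950 mm from the base axis. Payload 4.7 kg.
Tool frame: the origin (TCP) lies between the finger pads; the fingertips stand 25 mm ahead of it and the grasp point (between the pads) lies 6 mm ahead of it; y points along the fingers, z is the direction in which the jaws open and shut, and the axes are right-handed (so a half turn about y gives the same grasp; the last joint's range is limited). The gripper opens to 85 mm and grips with 20 to 120 N. Pads are 22 mm wide; open, the fingers measure 114 mm over their backs; the gripper's body (76 mm by 85 mm) begins 54 mm behind the grasp point. The pads swing forward as they close: fully open they stand 13 mm farther back than shut.
Start: joints at [1.177, 0.469, -0.049, 1.532, 0.024, 1.141, -0.082], TCP at [240.86, -630.581, 256.335] pointing down, gripper open.
Joint ranges: [-2.59, 2.59], [-0.33, 1.99], [-1.39, 1.29], [0.1, 2.45], [-1.04, 4.18], [0.21, 1.99], [-2.66, 2.66]. Speed limits (rad/s): [2.57, 2.57, 3.14, 3.14, 3.14, 3.14, 3.14].

### API

Orientations are given as a unit quaternion [x, y, z, w].
In Python, from plant import robot gives the robot as it stands. The module is installed in compiled form; this text tells all that it offers.
- The arm moves only by the tool step_arm, never from a script. Its argument "motion" is a list of rows, each an object of numbers: "dx", "dy", "dz": the shift along the tool's x, y, z scaled (see below); "rx", "ry", "rz": the turn, a rotation vector about the tool's x, y, z scaled (see below). A call has 1 to 5 rows; each row shifts and turns the commanded pose from where the row before left it, along the tool's axes as they then stand; what a row does not reach is not made up. The controller multiplies each number of a shift by 150 mm and each number of a turn by 45 degrees. A row lasts 1/12 s, in which the tool goes at most 41.7 mm and 7.16 degrees, less where a joint would pass 70% of its speed; a pose out of reach is approached as far as the arm can. A call with a number of a shift or a turn outside -1 to 1 is refused whole. A call with a gripper value outside its range is refused whole. "grip" is the closure, from -1 (fully open) to 1 (shut), set as the call begins (left out, the last holds). The fingers move at their own pace and stop on an object; "force" is the grip in N (left out, the last holds). Time passes only in rows, so rows that do not move let the fingers close. It gives the time, the measured TCP pose, the force and the opening at its end, in the units of the state.
- robot.read_state(): the state, without advancing time (a new reading comes with each control period).
- robot.camera(name): name is "scene" or "top" or "wrist"; returns a dict with "image" (480x640x3 uint8, red, green, blue), "vertical_fov" (degrees; the focal length in pixels is half the picture's height over the tangent of half this angle, whatever the lens; pixels are square), "cx", "cy" (the principal point, pixels), "position" and "rotation" of the camera in the world; the wrist camera has in their place "T_tool_cam" (4x4, takes a point from camera to tool coordinates, whose origin is the TCP and whose axes are the tool frame's). Camera axes: x right, y up, looking along -z (the intrinsics and any distortion apply to the point x, -y, -z); pixel columns grow to the right and rows downward; lengths in mm; the calibration is good to about 2 mm. A picture is of the moment at which its call begins: read the wrist's pose just before it. There is no depth.
- robot.close_job(): hands the job in, once; it reports no verdict.
The state is a dict: "time_s": time; "q": joint angles; "dq": joint speeds; "joint_torque": joint torques, N m; "tool_pos": TCP position; "tool_rot": TCP orientation; "wrist_force": force on the tool from outside, world axes, zero at the start; "torque": the same for the moment, N m; "width": finger opening in mm.
Only numpy, scipy, OpenCV 4.12 (cv2) and the standard library are available. Lean on these libraries where they do the work, as an engineer would, in place of code of your own. Each camera call takes 0.05 s, during which the arm holds its last target. There are 200 camera calls.

## Working session

There is one attempt and no reset: what is moved stays moved. The work goes in short steps, Python scripts to look and compute and a tool call to move; the robot and the scene stay as the last step left them, time stands still between calls to the robot, and variables do not carry over. Pictures are saved under pics/ and viewed, about 8 in all and at most 12, crops included, and the job is handed in when it is done.

Besides the shell and the picture viewer there is one more tool, called as a command line: name --argument value ..., lists and objects as JSON in quotes. step_arm: Moves the arm, as the interface text tells. Shifts and turns lie within -1 to 1; 1 stands for 150 mm of shift or 45 degrees of turn. Its arguments: {"type":"object","properties":{"motion":{"type":"array"},"grip":{"type":"number"},"force":{"type":"number"}},"required":["motion"]}

```bash
mkdir -p pics
cat > h.py <<'E'
import numpy as np, cv2
from scipy.spatial.transform import Rotation as R
from plant import robot
def shot(n,f):
    s=robot.read_state(); c=robot.camera(n); cv2.imwrite('pics/'+f,c['image'][:,:,::-1]); 
    if 'T_tool_cam' in c:
        T=np.eye(4);T[:3,:3]=R.from_quat(s['tool_rot']).as_matrix();T[:3,3]=s['tool_pos'];W=T@np.array(c['T_tool_cam']);c['position']=W[:3,3];c['rotation']=W[:3,:3]
    np.savez('pics/'+f+'.npz',**{k:np.array(v) for k,v in c.items()})
    return c
def load(f): return dict(np.load('pics/'+f+'.npz',allow_pickle=True))
def ray(c,u,v):
    f=240/np.tan(np.radians(float(c['vertical_fov']))/2)
    d=np.array([(u-c['cx'])/f,-(v-c['cy'])/f,-1]); Rm=np.array(c['rotation'])
    if Rm.shape!=(3,3): Rm=R.from_quat(Rm).as_matrix()
    d=Rm@d; return np.array(c['position'],float),d/np.linalg.norm(d)
def proj(c,p):
    f=240/np.tan(np.radians(float(c['vertical_fov']))/2); Rm=np.array(c['rotation'])
    q=Rm.T@(np.array(p,float)-c['position']); return c['cx']-f*q[0]/q[2], c['cy']+f*q[1]/q[2]
def plane(c,u,v,p0,n):
    o,d=ray(c,u,v); n=np.array(n,float); return o+d*(np.dot(np.array(p0)-o,n)/np.dot(d,n))
def tri(*crv):
    A=0;b=0
    for c,u,v in crv:
        o,d=ray(c,u,v);P=np.eye(3)-np.outer(d,d);A=A+P;b=b+P@o
    p=np.linalg.solve(A,b); return p,[np.subtract(proj(c,p),(u,v)).round(1) for c,u,v in crv]
E
python3 - <<'E'
from h import *
for n in ('scene','top'):
    c=shot(n,n+'0.png'); print({k:np.round(v,3) for k,v in c.items() if k!='image'})
s=robot.read_state(); print(s)
E
```

```text
{'vertical_fov': np.float64(54.506), 'cx': np.float64(314.503), 'cy': np.float64(233.983), 'position': array([965.937, 711.821, 998.767]), 'rotation': array([0.108, 0.367, 0.88 , 0.283])}
{'vertical_fov': np.float64(46.053), 'cx': np.float64(321.936), 'cy': np.float64(239.728), 'position': array([ 135.686,   21.033, 1650.823]), 'rotation': array([ 0.072, -0.074, -0.702,  0.705])}
{'time_s': 0.1, 'q': array([ 1.17710805,  0.46935787, -0.04860889,  1.5335538 ,  0.02407611,
        1.14102466, -0.08230465]), 'dq': array([-0.00074131, -0.00111386, -0.00011361, -0.00319305,  0.00096722,
       -0.00072497, -0.00169192]), 'joint_torque': array([ 9.63101520e-04, -5.11514568e+01, -4.68046730e-02, -2.38389945e+01,
        1.08578894e-02,  4.38164294e-03, -4.84864543e-06]), 'tool_pos': array([ 240.66397291, -630.12624928,  255.37708507]), 'tool_rot': array([-0.1283919 ,  0.69598493, -0.69476609,  0.12814279]), 'wrist_force': array([-0.20078774,  0.99758281, -0.12435252]), 'torque': array([ 0.00735897, -0.01586418, -0.00236608]), 'width': 85.40255264016997}
```

View pics/scene0.png

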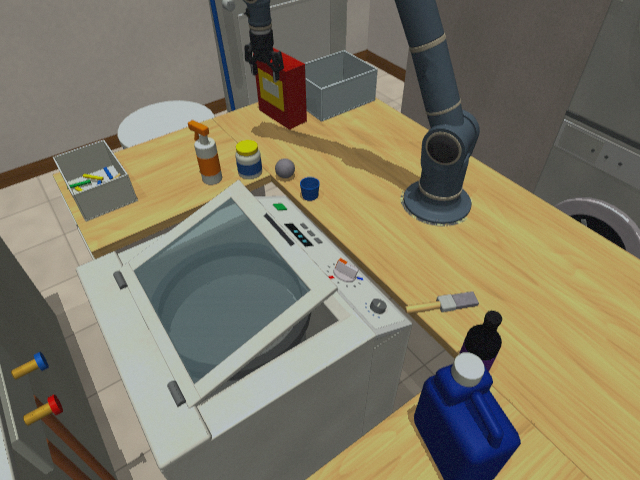

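View pics/top0.png

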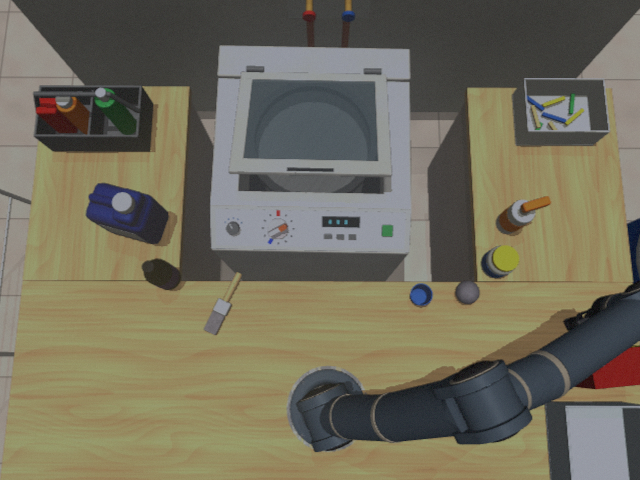

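The scene view shows the open lid tilted with its front strip running from about (238,185) to (335,290), the selector at (347,270) and the green key at (279,207). In the top view the selector is at (277,229) with its orange pointer to the right, blue mark at (269,241), red at (278,213) and green key at (387,231).

Run:
```python
from h import *
t=load('top0.png');s=load('scene0.png')
a=t['image'][190:260,205:415]; b=s['image'][170:330,220:430]
a=cv2.resize(a,None,fx=3.8,fy=3.8,interpolation=cv2.INTER_CUBIC)[:,:798]; 
b=cv2.resize(b[85:150,70:210],None,fx=5.7,fy=5.0,interpolation=cv2.INTER_CUBIC)[:,:798]
cv2.imwrite('pics/crop1.png',np.vstack([a,cv2.copyMakeBorder(b,0,0,0,798-b.shape[1],cv2.BORDER_CONSTANT)])[:600,:,::-1])
def blobs(im,m,name):
    n,l,st,ce=cv2.connectedComponentsWithStats(m.astype(np.uint8))
    print(name,[(ce[i].round(1).tolist(),int(st[i,4])) for i in range(1,n) if st[i,4]>5])
for nm,c in(('top',t),('scene',s)):
    im=c['image']; h=cv2.cvtColor(im,cv2.COLOR_RGB2HSV); H,S,V=[h[...,i].astype(int) for i in range(3)]
    m=np.zeros(H.shape,bool)
    if nm=='top': m[195:255,210:412]=1
    else: m[185:320,250:400]=1
    blobs(im,m&(H>45)&(H<85)&(S>110),nm+' green'); blobs(im,m&(H>105)&(H<130)&(S>100),nm+' blue')
    blobs(im,m&((H<6)|(H>174))&(S>120),nm+' red'); blobs(im,m&(H>=6)&(H<18)&(S>90),nm+' orange')
```

```text
top green [([386.9, 230.6], 92)]
top blue [([270.0, 240.9], 17)]
top red [([277.5, 213.0], 10)]
top orange [([282.3, 227.4], 40)]
scene green [([279.7, 206.5], 59)]
scene blue [([309.5, 191.4], 230), ([359.5, 278.0], 12)]
scene red [([330.7, 276.8], 11)]
scene orange [([342.0, 260.7], 30)]
```

View pics/crop1.png

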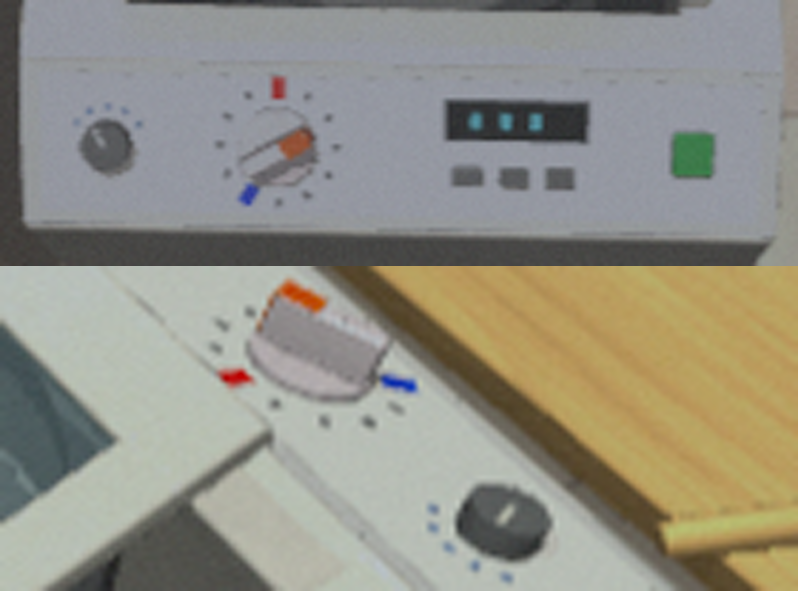

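Run:
```python
from h import *
t=load('top0.png');s=load('scene0.png')
P={}
for k,a,b in (('green',(386.9,230.6),(279.7,206.5)),('blue',(270,240.9),(359.5,278)),('red',(277.5,213),(330.7,276.8)),('orange',(282.3,227.4),(342,260.7)),
  ('lidR',(391,174.5),(236,183)),('lidL',(231,172.5),(338,290)),('brushish',(0,0),(0,0)))[:6]:
    p,e=tri((t,*a),(s,*b)); P[k]=p; print(k,p.round(1),e)
# lid view crop for corners
mid=(P['red']+P['blue'])/2
d=P['green']-P['blue'];print('yaw from green-ish',np.degrees(np.arctan2(d[1],d[0])))
for nm in('green','blue','red','lidR','lidL'): print(nm, [np.round(proj(c,P[nm]),1) for c in (t,s)])
b=s['image'][165:325,210:370]; a=t['image'][60:200,215:405]
cv2.imwrite('pics/crop2.png',np.hstack([cv2.resize(a,(400,295),interpolation=cv2.INTER_CUBIC),cv2.resize(b,(295,295),interpolation=cv2.INTER_CUBIC)])[:,:,::-1])
```

```text
Traceback (most recent call last):
  File "h.py", line 25, in tri
    p=np.linalg.solve(A,b); return p,[np.subtract(proj(c,p),(u,v)).round(1) for c,u,v in crv]
                                                  ~~~~^^^^^
  File "h.py", line 18, in proj
    q=Rm.T@(np.array(p,float)-c['position']); return c['cx']-f*q[0]/q[2], c['cy']+f*q[1]/q[2]
      ~~~~^^~~~~~~~~~~~~~~~~~~~~~~~~~~~~~~~~
ValueError: matmul: Input operand 1 has a mismatch in its core dimension 0, with gufunc signature (n?,k),(k,m?)->(n?,m?) (size 3 is different from 4)
```

```bash
sed -i "s/ *Rm=np.array(c\['rotation'\])$/ Rm=np.array(c['rotation']); Rm=Rm if Rm.shape==(3,3) else R.from_quat(Rm).as_matrix()/" h.py
python3 - <<'E'
from h import *
t=load('top0.png');s=load('scene0.png')
P={}
for k,a,b in (('green',(386.9,230.6),(279.7,206.5)),('blue',(270,240.9),(359.5,278)),('red',(277.5,213),(330.7,276.8)),('orange',(282.3,227.4),(342,260.7)),
  ('lidR',(391,174.5),(236,183)),('lidL',(231,172.5),(338,290))):
    p,e=tri((t,*a),(s,*b)); P[k]=p; print(k,p.round(1),e)
E
```

```text
green [ 486.  -163.7  116.1] [array([ 0.4, -0.5]), array([0.6, 0.2])]
blue [458.6 163.   98.5] [array([ 0.5, -0.4]), array([0.7, 0.1])]
red [531.  140.6 132.5] [array([ 0.6, -0.5]), array([0.9, 0.2])]
orange [486.3 125.7 147.6] [array([ 0.5, -0.4]), array([0.7, 0.1])]
lidR [ 604.  -161.3  258.7] [array([ 0.9, -1.2]), array([1.5, 0.4])]
lidL [603.8 255.7 256.3] [array([-0.4,  0.4]), array([-0.7, -0.2])]
```

```bash
cat >> h.py <<'E'
def go(p=None,Rt=None):
    s=robot.read_state(); M=R.from_quat(s['tool_rot'])
    if p is not None: print('shift units',(M.inv().apply(np.array(p)-s['tool_pos'])/150).round(3),'mm',np.linalg.norm(np.array(p)-s['tool_pos']).round(1))
    if Rt is not None: print('turn units',((M.inv()*R.from_matrix(Rt)).as_rotvec()/np.radians(45)).round(3))
    print('pos',s['tool_pos'].round(1),'axes x,y,z',M.as_matrix().T.round(3).tolist(),'q',s['q'].round(2),'F',s['wrist_force'].round(1),'t',round(s['time_s'],2),'w',round(s['width'],1))
def frame(y,z):
    y=np.array(y,float)/np.linalg.norm(y); z=np.array(z,float); z-=y*(z@y); z/=np.linalg.norm(z); return np.column_stack([np.cross(y,z),y,z])
E
python3 -c "
from h import *
go([625,47,400],frame([0,0,-1],[1,0,0]));go(None,frame([0,0,-1],[0,1,0]))"
```

```text
shift units [-4.004 -0.958 -3.305] mm 791.9
turn units [ 2.000e-03 -1.536e+00 -1.000e-03]
pos [ 240.7 -630.1  255.4] axes x,y,z [[-0.934, -0.357, 0.0], [-0.001, 0.002, -1.0], [0.357, -0.934, -0.002]] q [ 1.18  0.47 -0.05  1.53  0.02  1.14 -0.08] F [-0.2  1.  -0.1] t 0.1 w 85.4
turn units [ 1.000e-03 -3.536e+00 -3.000e-03]
pos [ 240.7 -630.1  255.4] axes x,y,z [[-0.934, -0.357, 0.0], [-0.001, 0.002, -1.0], [0.357, -0.934, -0.002]] q [ 1.18  0.47 -0.05  1.53  0.02  1.14 -0.08] F [-0.2  1.  -0.1] t 0.1 w 85.4
```

step_arm --motion '[{"dy": -0.27},{"dy": -0.27},{"dy": -0.27},{"dy": -0.2}]' --grip 1

```text
validation failed for argument at $.mo...
```

step_arm --motion '[{"dx": 0,"dy": -0.27,"dz": 0,"rx": 0,"ry": 0,"rz": 0},{"dx": 0,"dy": -0.27,"dz": 0,"rx": 0,"ry": 0,"rz": 0},{"dx": 0,"dy": -0.27,"dz": 0,"rx": 0,"ry": 0,"rz": 0},{"dx": 0,"dy": -0.2,"dz": 0,"rx": 0,"ry": 0,"rz": 0}]' --grip 1

```text
time_s: 0.43
tool_pos: [240.9, -630.8, 411.3]
tool_rot: [0.128, -0.694, 0.696, -0.129]
wrist_force: [0.9, -0.1, 0.4]
width: 39.1
```

step_arm --motion '[{"dx": -0.262,"dy": 0,"dz": -0.015,"rx": 0,"ry": -0.074,"rz": 0},{"dx": -0.262,"dy": 0,"dz": -0.015,"rx": 0,"ry": -0.074,"rz": 0},{"dx": -0.262,"dy": 0,"dz": -0.015,"rx": 0,"ry": -0.074,"rz": 0},{"dx": -0.262,"dy": 0,"dz": -0.015,"rx": 0,"ry": -0.074,"rz": 0},{"dx": -0.262,"dy": 0,"dz": -0.015,"rx": 0,"ry": -0.074,"rz": 0}]'

```text
time_s: 0.85
tool_pos: [410.6, -528.9, 407.1]
tool_rot: [-0.229, 0.67, -0.669, 0.228]
wrist_force: [0.9, -0.2, 0.3]
width: -0.1
```

step_arm --motion '[{"dx": -0.262,"dy": 0,"dz": -0.015,"rx": 0,"ry": -0.074,"rz": 0},{"dx": -0.262,"dy": 0,"dz": -0.015,"rx": 0,"ry": -0.074,"rz": 0},{"dx": -0.262,"dy": 0,"dz": -0.015,"rx": 0,"ry": -0.074,"rz": 0},{"dx": -0.262,"dy": 0,"dz": -0.015,"rx": 0,"ry": -0.074,"rz": 0},{"dx": -0.262,"dy": 0,"dz": -0.015,"rx": 0,"ry": -0.074,"rz": 0}]'

```text
time_s: 1.27
tool_pos: [542.8, -383.9, 407.0]
tool_rot: [-0.323, 0.629, -0.629, 0.323]
wrist_force: [0.3, -0.5, 0.4]
width: -0.2
```

step_arm --motion '[{"dx": -0.262,"dy": 0,"dz": -0.015,"rx": 0,"ry": -0.074,"rz": 0},{"dx": -0.262,"dy": 0,"dz": -0.015,"rx": 0,"ry": -0.074,"rz": 0},{"dx": -0.262,"dy": 0,"dz": -0.015,"rx": 0,"ry": -0.074,"rz": 0},{"dx": -0.262,"dy": 0,"dz": -0.015,"rx": 0,"ry": -0.074,"rz": 0},{"dx": -0.262,"dy": 0,"dz": -0.015,"rx": 0,"ry": -0.074,"rz": 0}]'

```text
time_s: 1.68
tool_pos: [627.9, -207.2, 407.1]
tool_rot: [-0.411, 0.576, -0.575, 0.41]
wrist_force: [1.5, -1.1, -0.1]
width: -0.1
```

step_arm --motion '[{"dx": -0.262,"dy": 0,"dz": -0.015,"rx": 0,"ry": -0.074,"rz": 0},{"dx": -0.262,"dy": 0,"dz": -0.015,"rx": 0,"ry": -0.074,"rz": 0},{"dx": -0.262,"dy": 0,"dz": -0.015,"rx": 0,"ry": -0.074,"rz": 0},{"dx": -0.262,"dy": 0,"dz": -0.015,"rx": 0,"ry": -0.074,"rz": 0},{"dx": -0.262,"dy": 0,"dz": -0.015,"rx": 0,"ry": -0.074,"rz": 0}]'

```text
time_s: 2.1
tool_pos: [658.8, -13.6, 407.0]
tool_rot: [-0.49, 0.51, -0.51, 0.489]
wrist_force: [0.2, -0.0, 0.1]
width: 0.3
```

```bash
python3 -c "
from h import *
go([625,47,330],frame([0,0,-1],[1,0,0]))"
```

```text
shift units [-0.394  0.514 -0.241] mm 103.7
turn units [ 0.001 -0.052  0.   ]
pos [658.8 -13.6 407. ] axes x,y,z [[-0.041, -0.999, 0.0], [-0.001, -0.0, -1.0], [0.999, -0.041, -0.001]] q [ 0.29  0.41 -0.5   1.33  0.19  1.45 -0.24] F [ 0.2 -0.   0.1] t 2.1 w 0.3
```

step_arm --motion '[{"dx": -0.13,"dy": 0.17,"dz": -0.08,"rx": 0,"ry": 0,"rz": 0},{"dx": -0.13,"dy": 0.17,"dz": -0.08,"rx": 0,"ry": 0,"rz": 0},{"dx": -0.13,"dy": 0.17,"dz": -0.08,"rx": 0,"ry": 0,"rz": 0},{"dx": 0,"dy": 0.1,"dz": 0,"rx": 0,"ry": 0,"rz": 0},{"dx": 0,"dy": 0,"dz": 0,"rx": 0,"ry": 0,"rz": 0}]'

```text
time_s: 2.52
tool_pos: [622.7, 45.9, 312.2]
tool_rot: [-0.492, 0.512, -0.508, 0.488]
wrist_force: [0.3, -1.5, -1.0]
width: -0.1
```

```bash
python3 -c "
from h import *
go([623,47,290]);c=shot('wrist','w1.png');c=shot('scene','s1.png');print(proj(c,[623,47,262]))
a=load('w1.png')['image'];cv2.imwrite('pics/v1.png',np.hstack([cv2.resize(a,(533,400)),cv2.resize(c['image'][165:325,220:327],(267,400))])[:,:,::-1])"
```

```text
shift units [-0.008  0.148  0.003] mm 22.2
pos [622.7  45.9 312.2] axes x,y,z [[-0.04, -0.999, 0.001], [-0.008, -0.001, -1.0], [0.999, -0.04, -0.008]] q [ 0.24  0.4  -0.52  1.56  0.2   1.25 -0.36] F [ 0.3 -1.5 -1. ] t 2.52 w -0.1
(np.float64(274.28465953329703), np.float64(232.58746824507975))
```

View pics/v1.png

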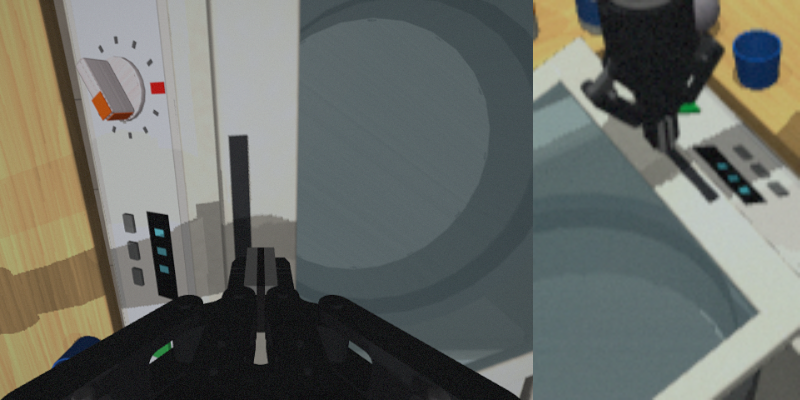

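The wrist view shows the closed fingers above the white front strip (about (262,265)), glass to the right and the dark handle slot at (240,190); the scene crop agrees.

step_arm --motion '[{"dx": 0,"dy": 0.04,"dz": 0,"rx": 0,"ry": 0,"rz": 0},{"dx": 0,"dy": 0.04,"dz": 0,"rx": 0,"ry": 0,"rz": 0},{"dx": 0,"dy": 0.04,"dz": 0,"rx": 0,"ry": 0,"rz": 0},{"dx": 0,"dy": 0.03,"dz": 0,"rx": 0,"ry": 0,"rz": 0},{"dx": 0,"dy": 0.03,"dz": 0,"rx": 0,"ry": 0,"rz": 0}]'

```text
time_s: 3.03
tool_pos: [625.4, 44.3, 288.9]
tool_rot: [0.489, -0.511, 0.511, -0.489]
wrist_force: [-0.2, 0.3, 1.9]
width: -0.0
```

step_arm --motion '[{"dx": 0,"dy": 0.03,"dz": -0.005,"rx": 0,"ry": 0,"rz": 0},{"dx": 0,"dy": 0.03,"dz": -0.005,"rx": 0,"ry": 0,"rz": 0},{"dx": 0,"dy": 0.03,"dz": -0.005,"rx": 0,"ry": 0,"rz": 0},{"dx": 0,"dy": 0.03,"dz": -0.005,"rx": 0,"ry": 0,"rz": 0},{"dx": 0,"dy": 0.03,"dz": -0.005,"rx": 0,"ry": 0,"rz": 0}]'

```text
time_s: 3.45
tool_pos: [621.5, 45.0, 266.5]
tool_rot: [0.489, -0.511, 0.511, -0.489]
wrist_force: [-1.3, -0.7, 1.5]
width: -0.3
```

step_arm --motion '[{"dx": 0,"dy": 0.03,"dz": -0.006,"rx": 0,"ry": 0,"rz": 0},{"dx": 0,"dy": 0.03,"dz": -0.006,"rx": 0,"ry": 0,"rz": 0},{"dx": 0,"dy": 0.03,"dz": -0.006,"rx": 0,"ry": 0,"rz": 0},{"dx": 0,"dy": 0.03,"dz": -0.006,"rx": 0,"ry": 0,"rz": 0},{"dx": 0,"dy": 0.03,"dz": -0.006,"rx": 0,"ry": 0,"rz": 0}]'

```text
time_s: 3.87
tool_pos: [617.0, 45.1, 243.8]
tool_rot: [-0.489, 0.511, -0.511, 0.489]
wrist_force: [-0.9, 0.1, 1.2]
width: 0.4
```

step_arm --motion '[{"dx": 0,"dy": 0.03,"dz": -0.005,"rx": 0,"ry": 0,"rz": 0},{"dx": 0,"dy": 0.03,"dz": -0.005,"rx": 0,"ry": 0,"rz": 0},{"dx": 0,"dy": 0.03,"dz": -0.005,"rx": 0,"ry": 0,"rz": 0},{"dx": 0,"dy": 0.03,"dz": -0.005,"rx": 0,"ry": 0,"rz": 0},{"dx": 0,"dy": 0.03,"dz": -0.005,"rx": 0,"ry": 0,"rz": 0}]'

```text
time_s: 4.28
tool_pos: [613.3, 45.2, 221.3]
tool_rot: [0.489, -0.511, 0.511, -0.489]
wrist_force: [-0.7, 0.1, 2.1]
width: -0.3
```

```bash
python3 -c "
from h import *
go([611,47,185]);c=shot('wrist','w2.png');d=shot('scene','s2.png')
a=c['image'];cv2.imwrite('pics/v2.png',np.hstack([cv2.resize(a,(400,300)),cv2.resize(d['image'][145:355,180:390],(300,300))])[:,:,::-1])"
```

```text
shift units [-0.011  0.242 -0.016] mm 36.4
pos [613.3  45.2 221.3] axes x,y,z [[-0.044, -0.999, 0.0], [-0.0, -0.0, -1.0], [0.999, -0.044, -0.0]] q [ 0.23  0.45 -0.51  1.7   0.25  1.05 -0.4 ] F [-0.7  0.1  2.1] t 4.28 w -0.3
```

View pics/v2.png

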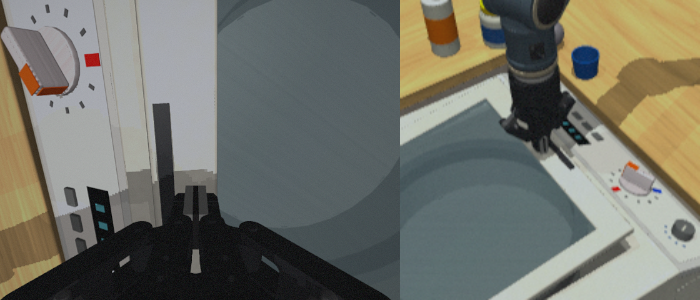

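The lid follows the fingers: in the scene crop its front strip is now just above the rim (gap visible at (620,240)), the fingers stay on the strip.

step_arm --motion '[{"dx": 0,"dy": 0.03,"dz": -0.003,"rx": 0,"ry": 0,"rz": 0},{"dx": 0,"dy": 0.03,"dz": -0.003,"rx": 0,"ry": 0,"rz": 0},{"dx": 0,"dy": 0.025,"dz": -0.002,"rx": 0,"ry": 0,"rz": 0},{"dx": 0,"dy": 0.02,"dz": -0.002,"rx": 0,"ry": 0,"rz": 0},{"dx": 0,"dy": 0.02,"dz": -0.002,"rx": 0,"ry": 0,"rz": 0}]'

```text
time_s: 4.8
tool_pos: [611.8, 45.3, 202.8]
tool_rot: [0.489, -0.511, 0.511, -0.489]
wrist_force: [-0.5, -0.3, 1.9]
width: -0.4
```

step_arm --motion '[{"dx": 0,"dy": 0.015,"dz": 0,"rx": 0,"ry": 0,"rz": 0},{"dx": 0,"dy": 0.015,"dz": 0,"rx": 0,"ry": 0,"rz": 0},{"dx": 0,"dy": 0.015,"dz": 0,"rx": 0,"ry": 0,"rz": 0},{"dx": 0,"dy": 0.015,"dz": 0,"rx": 0,"ry": 0,"rz": 0},{"dx": 0,"dy": 0.015,"dz": 0,"rx": 0,"ry": 0,"rz": 0}]'

```text
time_s: 5.22
tool_pos: [611.3, 45.3, 191.5]
tool_rot: [-0.489, 0.511, -0.511, 0.489]
wrist_force: [-0.8, 0.2, 0.9]
width: 0.1
```

step_arm --motion '[{"dx": 0,"dy": 0.012,"dz": 0,"rx": 0,"ry": 0,"rz": 0},{"dx": 0,"dy": 0.012,"dz": 0,"rx": 0,"ry": 0,"rz": 0},{"dx": 0,"dy": 0.01,"dz": 0,"rx": 0,"ry": 0,"rz": 0},{"dx": 0,"dy": 0.01,"dz": 0,"rx": 0,"ry": 0,"rz": 0}]'

```text
time_s: 5.55
tool_pos: [611.6, 45.3, 185.0]
tool_rot: [0.489, -0.511, 0.511, -0.489]
wrist_force: [-1.1, 0.1, 1.3]
width: -0.1
```

step_arm --motion '[{"dx": 0,"dy": 0.009,"dz": 0,"rx": 0,"ry": 0,"rz": 0},{"dx": 0,"dy": 0.009,"dz": 0,"rx": 0,"ry": 0,"rz": 0},{"dx": 0,"dy": 0.009,"dz": 0,"rx": 0,"ry": 0,"rz": 0},{"dx": 0,"dy": 0.009,"dz": 0,"rx": 0,"ry": 0,"rz": 0},{"dx": 0,"dy": 0.009,"dz": 0,"rx": 0,"ry": 0,"rz": 0}]'

```text
time_s: 5.97
tool_pos: [611.7, 45.3, 178.5]
tool_rot: [0.489, -0.511, 0.511, -0.489]
wrist_force: [-4.7, -1.2, 14.1]
width: 0.3
```

step_arm --motion '[{"dx": 0,"dy": 0.005,"dz": 0,"rx": 0,"ry": 0,"rz": 0},{"dx": 0,"dy": 0.005,"dz": 0,"rx": 0,"ry": 0,"rz": 0}]'

```text
time_s: 6.13
tool_pos: [611.7, 45.3, 178.5]
tool_rot: [0.489, -0.511, 0.511, -0.489]
wrist_force: [-5.5, -1.4, 14.1]
width: 0.0
```

Lid is shut: fingertips at 153.5 mm with 14 N resisting. Lift and go to the selector.

step_arm --motion '[{"dx": 0,"dy": -0.1,"dz": 0,"rx": 0,"ry": 0,"rz": 0},{"dx": 0,"dy": -0.25,"dz": 0,"rx": 0,"ry": 0,"rz": 0},{"dx": 0,"dy": -0.25,"dz": 0,"rx": 0,"ry": 0,"rz": 0},{"dx": 0,"dy": -0.25,"dz": 0,"rx": 0,"ry": 0,"rz": 0},{"dx": 0,"dy": 0,"dz": 0,"rx": 0,"ry": 0,"rz": 0}]' --grip -1

```text
time_s: 6.55
tool_pos: [615.5, 46.6, 313.0]
tool_rot: [0.485, -0.507, 0.514, -0.493]
wrist_force: [1.3, 1.1, 1.9]
width: 60.3
```

```bash
cat >> h.py <<'E'
r25=np.radians(25); N=np.array([-np.sin(r25),0,np.cos(r25)]); UP=np.array([np.cos(r25),0,np.sin(r25)]); RT=np.array([0,-1.,0])
A0=np.array([492.2,141.1,114.3])
def zsel(deg): a=np.radians(deg); return np.sin(a)*UP-np.cos(a)*RT
E
python3 -c "
from h import *
go(A0+120*N,frame(-N,zsel(60)))"
```

```text
shift units [-0.577  0.582 -1.196] mm 217.5
turn units [ 0.527 -0.712 -0.131]
pos [615.5  46.6 313. ] axes x,y,z [[-0.044, -0.999, -0.002], [0.016, 0.002, -1.0], [0.999, -0.044, 0.016]] q [ 0.25  0.37 -0.53  1.59  0.2   1.21 -0.36] F [1.3 1.1 1.9] t 6.55 w 60.3
```

step_arm --motion '[{"dx": -0.115,"dy": 0,"dz": -0.235,"rx": 0,"ry": 0,"rz": 0},{"dx": -0.115,"dy": 0,"dz": -0.235,"rx": 0,"ry": 0,"rz": 0},{"dx": -0.115,"dy": 0,"dz": -0.235,"rx": 0,"ry": 0,"rz": 0},{"dx": -0.115,"dy": 0,"dz": -0.235,"rx": 0,"ry": 0,"rz": 0},{"dx": -0.115,"dy": 0,"dz": -0.235,"rx": 0,"ry": 0,"rz": 0}]'

```text
time_s: 6.97
tool_pos: [437.9, 139.8, 304.1]
tool_rot: [0.489, -0.511, 0.511, -0.489]
wrist_force: [-1.0, 1.1, 1.1]
width: 85.3
```

step_arm --motion '[{"dx": 0,"dy": 0,"dz": 0,"rx": 0.09,"ry": -0.12,"rz": -0.022},{"dx": 0,"dy": 0,"dz": 0,"rx": 0.09,"ry": -0.12,"rz": -0.022},{"dx": 0,"dy": 0,"dz": 0,"rx": 0.09,"ry": -0.12,"rz": -0.022},{"dx": 0,"dy": 0,"dz": 0,"rx": 0.09,"ry": -0.12,"rz": -0.022},{"dx": 0,"dy": 0,"dz": 0,"rx": 0.09,"ry": -0.12,"rz": -0.022}]'

```text
time_s: 7.38
tool_pos: [439.4, 139.8, 304.8]
tool_rot: [-0.523, 0.262, -0.484, 0.651]
wrist_force: [-1.0, 0.4, -0.2]
width: 85.1
```

```bash
python3 -c "
from h import *
go(A0+120*N,frame(-N,zsel(60)))"
```

```text
shift units [-0.092  0.514 -0.158] mm 81.8
turn units [ 0.089 -0.103 -0.025]
pos [439.4 139.8 304.8] axes x,y,z [[0.395, -0.904, 0.165], [0.357, -0.015, -0.934], [0.847, 0.427, 0.317]] q [ 0.19 -0.06 -0.66  2.12  0.21  0.76 -0.16] F [-1.   0.4 -0.2] t 7.38 w 85.1
```

step_arm --motion '[{"dx": 0,"dy": 0,"dz": 0,"rx": 0.089,"ry": -0.103,"rz": -0.025},{"dx": -0.045,"dy": 0.18,"dz": -0.045,"rx": 0,"ry": 0,"rz": 0},{"dx": -0.03,"dy": 0.18,"dz": -0.04,"rx": 0,"ry": 0,"rz": 0},{"dx": 0,"dy": 0,"dz": 0,"rx": 0,"ry": 0,"rz": 0}]'

```text
time_s: 7.72
tool_pos: [444.3, 141.3, 244.0]
tool_rot: [-0.524, 0.218, -0.476, 0.672]
wrist_force: [-0.3, -0.3, -1.4]
width: 85.4
```

```bash
python3 -c "
from h import *
go(A0+100*N,frame(-N,zsel(60)));c=shot('wrist','w3.png');print(proj(c,A0+34.5*N),proj(c,A0+34.5*N+27*(.5*UP+.866*RT)),proj(c,A0+43*UP), proj(c,A0+43*(-.866*UP-.5*RT)))"
```

```text
shift units [-0.035  0.253 -0.063] mm 39.5
turn units [ 0.016 -0.006 -0.005]
pos [444.3 141.3 244. ] axes x,y,z [[0.451, -0.868, 0.206], [0.411, -0.003, -0.912], [0.792, 0.496, 0.355]] q [ 0.18  0.02 -0.7   2.23  0.42  0.56 -0.32] F [-0.3 -0.3 -1.4] t 7.72 w 85.4
(np.float64(299.0258876379236), np.float64(247.93409656174143)) (np.float64(299.71497840039), np.float64(287.7745120648865)) (np.float64(353.06227809778653), np.float64(260.9930668141449)) (np.float64(268.8993999725026), np.float64(179.96136343060016))
```

View pics/w3.png

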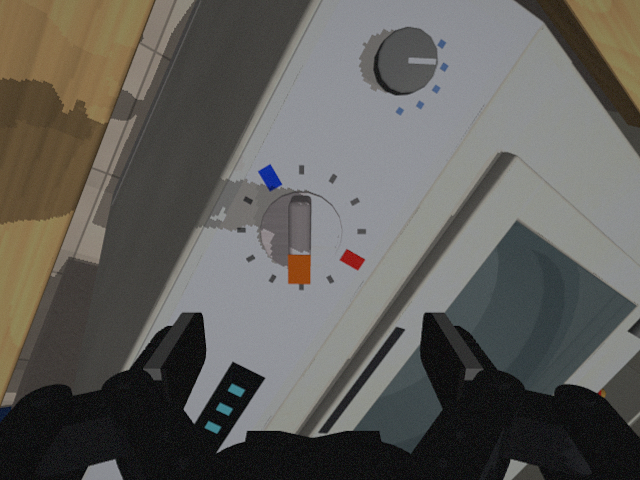

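The picture matches the predicted positions within 2 px: knob bar vertical at (299,240), red mark (352,260), blue (270,178); jaws straddle the bar properly.

step_arm --motion '[{"dx": -0.012,"dy": 0.15,"dz": -0.02,"rx": 0.016,"ry": -0.006,"rz": -0.005},{"dx": -0.012,"dy": 0.15,"dz": -0.02,"rx": 0,"ry": 0,"rz": 0},{"dx": -0.01,"dy": 0.1,"dz": -0.02,"rx": 0,"ry": 0,"rz": 0},{"dx": 0,"dy": 0.05,"dz": 0,"rx": 0,"ry": 0,"rz": 0},{"dx": 0,"dy": 0,"dz": 0,"rx": 0,"ry": 0,"rz": 0}]'

```text
time_s: 8.18
tool_pos: [466.9, 142.5, 182.8]
tool_rot: [-0.519, 0.211, -0.48, 0.675]
wrist_force: [0.9, -0.7, -0.1]
width: 85.5
```

```bash
python3 -c "
from h import *
go(A0+37*N,frame(-N,zsel(60)))"
```

```text
shift units [-0.012  0.238 -0.041] mm 36.3
turn units [-0.009 -0.003  0.003]
pos [466.9 142.5 182.8] axes x,y,z [[0.451, -0.867, 0.213], [0.429, 0.001, -0.903], [0.783, 0.498, 0.373]] q [ 0.1   0.17 -0.65  2.28  0.78  0.45 -0.67] F [ 0.9 -0.7 -0.1] t 8.18 w 85.5
```

step_arm --motion '[{"dx": -0.012,"dy": 0.06,"dz": -0.041,"rx": 0,"ry": 0,"rz": 0},{"dx": 0,"dy": 0.08,"dz": 0,"rx": 0,"ry": 0,"rz": 0},{"dx": 0,"dy": 0.06,"dz": 0,"rx": 0,"ry": 0,"rz": 0},{"dx": 0,"dy": 0.03,"dz": 0,"rx": 0,"ry": 0,"rz": 0},{"dx": 0,"dy": 0,"dz": 0,"rx": 0,"ry": 0,"rz": 0}]'

```text
time_s: 8.6
tool_pos: [476.2, 141.3, 149.9]
tool_rot: [-0.518, 0.21, -0.48, 0.676]
wrist_force: [0.1, -0.3, 0.1]
width: 85.7
```

```bash
python3 -c "
from h import *
go(A0+37*N,frame(-N,zsel(60)))"
```

```text
shift units [-0.001  0.013 -0.004] mm 2.1
turn units [-0.011 -0.003  0.004]
pos [476.2 141.3 149.9] axes x,y,z [[0.45, -0.867, 0.213], [0.431, 0.002, -0.902], [0.782, 0.498, 0.374]] q [ 0.03  0.24 -0.57  2.3   0.98  0.41 -0.86] F [ 0.1 -0.3  0.1] t 8.6 w 85.7
```

step_arm --motion '[{"dx": 0,"dy": 0.01,"dz": 0,"rx": -0.01,"ry": 0,"rz": 0},{"dx": 0,"dy": 0,"dz": 0,"rx": 0,"ry": 0,"rz": 0},{"dx": 0,"dy": 0,"dz": 0,"rx": 0,"ry": 0,"rz": 0},{"dx": 0,"dy": 0,"dz": 0,"rx": 0,"ry": 0,"rz": 0},{"dx": 0,"dy": 0,"dz": 0,"rx": 0,"ry": 0,"rz": 0}]' --grip 1 --force 30

```text
time_s: 9.02
tool_pos: [476.0, 141.1, 148.1]
tool_rot: [-0.521, 0.212, -0.479, 0.674]
wrist_force: [-0.5, -0.6, -1.1]
width: 25.9
```

step_arm --motion '[{"dx": 0,"dy": 0,"dz": 0,"rx": 0,"ry": 0,"rz": 0},{"dx": 0,"dy": 0,"dz": 0,"rx": 0,"ry": 0,"rz": 0},{"dx": 0,"dy": 0,"dz": 0,"rx": 0,"ry": 0,"rz": 0}]'

```text
time_s: 9.27
tool_pos: [476.1, 141.2, 148.2]
tool_rot: [-0.521, 0.212, -0.479, 0.674]
wrist_force: [-1.9, -0.6, 5.2]
width: 13.5
```

```bash
python3 -c "
from h import *
go(A0+37*N,frame(-N,zsel(60)))"
```

```text
shift units [0.002 0.003 0.001] mm 0.6
turn units [-0.    -0.002  0.004]
pos [476.1 141.2 148.2] axes x,y,z [[0.451, -0.867, 0.213], [0.424, -0.002, -0.906], [0.786, 0.499, 0.367]] q [ 0.03  0.25 -0.58  2.29  0.98  0.42 -0.85] F [-1.9 -0.6  5.2] t 9.27 w 13.5
```

Gripped (13.5 mm), low forces. Turn the first click and check.

step_arm --motion '[{"dx": 0,"dy": 0,"dz": 0,"rx": 0,"ry": 0.133,"rz": 0},{"dx": 0,"dy": 0,"dz": 0,"rx": 0,"ry": 0.133,"rz": 0},{"dx": 0,"dy": 0,"dz": 0,"rx": 0,"ry": 0.133,"rz": 0},{"dx": 0,"dy": 0,"dz": 0,"rx": 0,"ry": 0.133,"rz": 0},{"dx": 0,"dy": 0,"dz": 0,"rx": 0,"ry": 0.134,"rz": 0}]'

```text
time_s: 9.68
tool_pos: [475.9, 141.2, 148.1]
tool_rot: [0.378, -0.381, 0.599, -0.595]
wrist_force: [-3.7, -1.1, 6.3]
width: 13.0
```

```bash
python3 -c "
from h import *
go(A0+37*N,frame(-N,zsel(90)))"
```

```text
shift units [0.    0.003 0.003] mm 0.7
turn units [-0.002 -0.007  0.003]
pos [475.9 141.2 148.1] axes x,y,z [[-0.006, -1.0, -0.0], [0.424, -0.003, -0.906], [0.906, -0.006, 0.424]] q [-0.05  0.23 -0.49  2.3   0.94  0.4  -1.35] F [-3.7 -1.1  6.3] t 9.68 w 13.0
```

step_arm --motion '[{"dx": 0,"dy": 0,"dz": 0,"rx": 0,"ry": 0,"rz": 0},{"dx": 0,"dy": 0,"dz": 0,"rx": 0,"ry": 0,"rz": 0},{"dx": 0,"dy": 0,"dz": 0,"rx": 0,"ry": 0,"rz": 0},{"dx": 0,"dy": -0.1,"dz": 0,"rx": 0,"ry": 0,"rz": 0},{"dx": 0,"dy": -0.1,"dz": 0,"rx": 0,"ry": 0,"rz": 0}]' --grip -1

```text
time_s: 10.1
tool_pos: [462.6, 141.0, 174.2]
tool_rot: [0.381, -0.38, 0.597, -0.595]
wrist_force: [-0.7, 0.2, -0.1]
width: 72.9
```

step_arm --motion '[{"dx": 0,"dy": 0,"dz": 0,"rx": 0,"ry": -0.155,"rz": 0},{"dx": 0,"dy": 0,"dz": 0,"rx": 0,"ry": -0.155,"rz": 0},{"dx": 0,"dy": 0,"dz": 0,"rx": 0,"ry": -0.155,"rz": 0},{"dx": 0,"dy": 0,"dz": 0,"rx": 0,"ry": -0.155,"rz": 0},{"dx": 0,"dy": 0,"dz": 0,"rx": 0,"ry": -0.155,"rz": 0}]'

```text
time_s: 10.52
tool_pos: [463.2, 141.0, 174.8]
tool_rot: [-0.543, 0.181, -0.454, 0.683]
wrist_force: [-0.1, -0.2, 0.3]
width: 85.5
```

step_arm --motion '[{"dx": 0,"dy": 0,"dz": 0,"rx": 0,"ry": -0.155,"rz": 0},{"dx": 0,"dy": 0,"dz": 0,"rx": 0,"ry": -0.155,"rz": 0},{"dx": 0,"dy": 0,"dz": 0,"rx": 0,"ry": -0.155,"rz": 0},{"dx": 0,"dy": 0,"dz": 0,"rx": 0,"ry": -0.155,"rz": 0},{"dx": 0,"dy": 0,"dz": 0,"rx": 0,"ry": -0.155,"rz": 0}]'

```text
time_s: 10.93
tool_pos: [463.2, 141.1, 174.8]
tool_rot: [-0.654, -0.032, -0.27, 0.706]
wrist_force: [0.1, -0.9, -0.1]
width: 85.2
```

step_arm --motion '[{"dx": 0,"dy": 0,"dz": 0,"rx": 0,"ry": -0.155,"rz": 0},{"dx": 0,"dy": 0,"dz": 0,"rx": 0,"ry": -0.155,"rz": 0},{"dx": 0,"dy": 0,"dz": 0,"rx": 0,"ry": -0.155,"rz": 0},{"dx": 0,"dy": 0,"dz": 0,"rx": 0,"ry": -0.155,"rz": 0},{"dx": 0,"dy": 0,"dz": 0,"rx": 0,"ry": -0.155,"rz": 0}]'

```text
time_s: 11.35
tool_pos: [463.2, 141.0, 174.8]
tool_rot: [0.705, 0.242, 0.062, -0.664]
wrist_force: [0.2, -0.3, -0.5]
width: 85.0
```

step_arm --motion '[{"dx": 0,"dy": 0,"dz": 0,"rx": 0,"ry": -0.155,"rz": 0},{"dx": 0,"dy": 0,"dz": 0,"rx": 0,"ry": -0.155,"rz": 0},{"dx": 0,"dy": 0,"dz": 0,"rx": 0,"ry": -0.155,"rz": 0},{"dx": 0,"dy": 0,"dz": 0,"rx": 0,"ry": -0.155,"rz": 0},{"dx": 0,"dy": 0,"dz": 0,"rx": 0,"ry": -0.155,"rz": 0}]'

```text
time_s: 11.77
tool_pos: [463.2, 141.0, 174.8]
tool_rot: [0.691, 0.429, -0.152, -0.561]
wrist_force: [0.2, 0.0, -0.3]
width: 85.4
```

step_arm --motion '[{"dx": 0,"dy": 0,"dz": 0,"rx": 0,"ry": -0.155,"rz": 0},{"dx": 0,"dy": 0,"dz": 0,"rx": 0,"ry": -0.155,"rz": 0},{"dx": 0,"dy": 0,"dz": 0,"rx": 0,"ry": -0.155,"rz": 0},{"dx": 0,"dy": 0,"dz": 0,"rx": 0,"ry": -0.155,"rz": 0},{"dx": 0,"dy": 0,"dz": 0,"rx": 0,"ry": -0.155,"rz": 0}]'

```text
time_s: 12.18
tool_pos: [463.2, 141.0, 174.8]
tool_rot: [0.614, 0.578, -0.352, -0.406]
wrist_force: [1.3, 0.5, 0.2]
width: 85.5
```

```bash
python3 -c "
from h import *
go(A0+37*N,frame(-N,-zsel(90)))
c=shot('wrist','w4.png');cv2.imwrite('pics/w4s.png',c['image'][:,:,::-1])"
```

```text
shift units [ 0.001  0.201 -0.004] mm 30.1
turn units [ 0.001 -0.117 -0.003]
pos [463.2 141.  174.8] axes x,y,z [[0.084, 0.996, 0.037], [0.423, -0.002, -0.906], [-0.902, 0.092, -0.422]] q [ 0.43  0.27 -1.04  2.28  0.99  0.56  1.68] F [1.3 0.5 0.2] t 12.18 w 85.5
```

View pics/w4s.png

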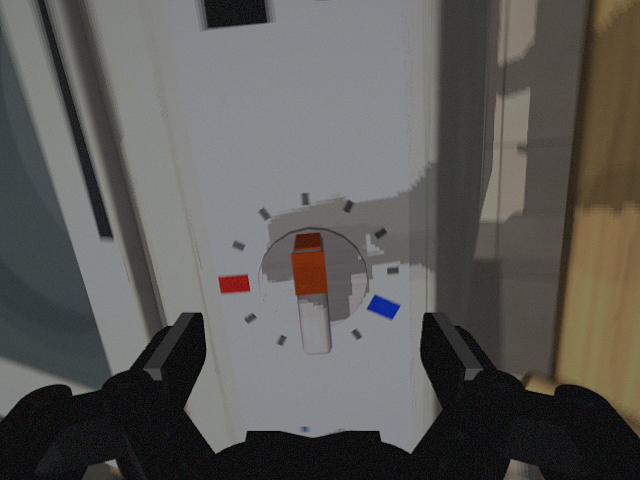

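The view shows the bar's orange pointer at (308,265) aimed at the third tick (305,199), a right angle from the red mark (234,284); blue is at (383,307). Regrip from here.

step_arm --motion '[{"dx": 0,"dy": 0,"dz": 0,"rx": 0,"ry": -0.117,"rz": 0},{"dx": 0,"dy": 0.08,"dz": -0.004,"rx": 0,"ry": 0,"rz": 0},{"dx": 0,"dy": 0.08,"dz": 0,"rx": 0,"ry": 0,"rz": 0},{"dx": 0,"dy": 0.04,"dz": 0,"rx": 0,"ry": 0,"rz": 0},{"dx": 0,"dy": 0,"dz": 0,"rx": 0,"ry": 0,"rz": 0}]'

```text
time_s: 12.65
tool_pos: [476.3, 140.7, 146.8]
tool_rot: [0.599, 0.594, -0.378, -0.383]
wrist_force: [-0.1, -0.9, 0.3]
width: 85.5
```

step_arm --motion '[{"dx": 0,"dy": 0,"dz": 0,"rx": 0,"ry": 0,"rz": 0},{"dx": 0,"dy": 0,"dz": 0,"rx": 0,"ry": 0,"rz": 0},{"dx": 0,"dy": 0,"dz": 0,"rx": 0,"ry": 0,"rz": 0},{"dx": 0,"dy": 0,"dz": 0,"rx": 0,"ry": 0,"rz": 0},{"dx": 0,"dy": 0,"dz": 0,"rx": 0,"ry": 0,"rz": 0}]' --grip 1 --force 30

```text
time_s: 13.07
tool_pos: [476.6, 141.1, 148.4]
tool_rot: [0.599, 0.595, -0.378, -0.381]
wrist_force: [0.9, -0.5, -0.7]
width: 25.9
```

step_arm --motion '[{"dx": 0,"dy": 0,"dz": 0,"rx": 0,"ry": 0,"rz": 0},{"dx": 0,"dy": 0,"dz": 0,"rx": 0,"ry": 0,"rz": 0},{"dx": 0,"dy": 0,"dz": 0,"rx": 0,"ry": 0,"rz": 0}]'

```text
time_s: 13.32
tool_pos: [475.9, 141.0, 148.2]
tool_rot: [0.599, 0.594, -0.378, -0.381]
wrist_force: [-4.5, -0.2, 4.3]
width: 13.4
```

```bash
python3 -c "
from h import *
go(A0+37*N,frame(-N,-zsel(90)))"
```

```text
shift units [ 0.     0.004 -0.003] mm 0.7
turn units [ 0.001 -0.009 -0.004]
pos [475.9 141.  148.2] axes x,y,z [[0.008, 1.0, 0.0], [0.423, -0.003, -0.906], [-0.906, 0.007, -0.423]] q [ 0.36  0.34 -0.98  2.28  1.14  0.56  1.63] F [-4.5 -0.2  4.3] t 13.32 w 13.4
```

Gripped. Three clicks, then a check, then the last.

step_arm --motion '[{"dx": 0,"dy": 0,"dz": 0,"rx": 0,"ry": 0.133,"rz": 0},{"dx": 0,"dy": 0,"dz": 0,"rx": 0,"ry": 0.133,"rz": 0},{"dx": 0,"dy": 0,"dz": 0,"rx": 0,"ry": 0.133,"rz": 0},{"dx": 0,"dy": 0,"dz": 0,"rx": 0,"ry": 0.133,"rz": 0},{"dx": 0,"dy": 0,"dz": 0,"rx": 0,"ry": 0.134,"rz": 0}]'

```text
time_s: 13.73
tool_pos: [475.7, 141.1, 148.1]
tool_rot: [0.677, 0.474, -0.209, -0.523]
wrist_force: [-4.7, -0.6, 4.3]
width: 13.3
```

step_arm --motion '[{"dx": 0,"dy": 0,"dz": 0,"rx": 0,"ry": 0.133,"rz": 0},{"dx": 0,"dy": 0,"dz": 0,"rx": 0,"ry": 0.133,"rz": 0},{"dx": 0,"dy": 0,"dz": 0,"rx": 0,"ry": 0.133,"rz": 0},{"dx": 0,"dy": 0,"dz": 0,"rx": 0,"ry": 0.133,"rz": 0},{"dx": 0,"dy": 0,"dz": 0,"rx": 0,"ry": 0.134,"rz": 0}]'

```text
time_s: 14.15
tool_pos: [475.5, 141.3, 148.0]
tool_rot: [0.708, 0.323, -0.027, -0.628]
wrist_force: [-4.9, 0.0, 4.0]
width: 13.3
```

step_arm --motion '[{"dx": 0,"dy": 0,"dz": 0,"rx": 0,"ry": 0.133,"rz": 0},{"dx": 0,"dy": 0,"dz": 0,"rx": 0,"ry": 0.133,"rz": 0},{"dx": 0,"dy": 0,"dz": 0,"rx": 0,"ry": 0.133,"rz": 0},{"dx": 0,"dy": 0,"dz": 0,"rx": 0,"ry": 0.133,"rz": 0},{"dx": 0,"dy": 0,"dz": 0,"rx": 0,"ry": 0.134,"rz": 0}]'

```text
time_s: 14.57
tool_pos: [475.3, 141.5, 147.9]
tool_rot: [0.69, 0.15, 0.157, -0.69]
wrist_force: [-6.0, 0.7, 3.6]
width: 13.1
```

```bash
python3 -c "
from h import *
go(A0+37*N,frame(-N,-zsel(180)))"
```

```text
shift units [ 0.007  0.004 -0.003] mm 1.3
turn units [ 0.003 -0.012  0.   ]
pos [475.3 141.5 147.9] axes x,y,z [[0.906, -0.01, 0.423], [0.423, -0.002, -0.906], [0.01, 1.0, 0.002]] q [ 0.17  0.28 -0.74  2.29  1.04  0.47  0.13] F [-6.   0.7  3.6] t 14.57 w 13.1
```

step_arm --motion '[{"dx": 0,"dy": 0,"dz": 0,"rx": 0,"ry": 0.133,"rz": 0},{"dx": 0,"dy": 0,"dz": 0,"rx": 0,"ry": 0.133,"rz": 0},{"dx": 0,"dy": 0,"dz": 0,"rx": 0,"ry": 0.133,"rz": 0},{"dx": 0,"dy": 0,"dz": 0,"rx": 0,"ry": 0.133,"rz": 0},{"dx": 0,"dy": 0,"dz": 0,"rx": 0,"ry": 0.123,"rz": 0}]'

```text
time_s: 14.98
tool_pos: [475.4, 141.8, 147.9]
tool_rot: [-0.628, 0.031, -0.327, 0.706]
wrist_force: [-4.8, 1.1, 3.5]
width: 13.3
```

step_arm --motion '[{"dx": 0,"dy": 0,"dz": 0,"rx": 0,"ry": 0,"rz": 0},{"dx": 0,"dy": 0,"dz": 0,"rx": 0,"ry": 0,"rz": 0}]'

```text
time_s: 15.15
tool_pos: [475.4, 141.9, 147.9]
tool_rot: [-0.629, 0.029, -0.325, 0.706]
wrist_force: [-6.6, 2.0, 4.0]
width: 13.7
```

```bash
python3 -c "
from h import *
go(A0+37*N,frame(-N,-zsel(210)))"
```

```text
shift units [ 0.009  0.004 -0.001] mm 1.4
turn units [0.002 0.007 0.001]
pos [475.4 141.9 147.9] axes x,y,z [[0.787, -0.495, 0.368], [0.423, -0.002, -0.906], [0.449, 0.869, 0.208]] q [ 0.1   0.26 -0.67  2.29  1.01  0.44 -0.35] F [-6.6  2.   4. ] t 15.15 w 13.7
```

Tool at 210° within 0.3°. Release, back off and look.

step_arm --motion '[{"dx": 0,"dy": 0,"dz": 0,"rx": 0,"ry": 0,"rz": 0},{"dx": 0,"dy": 0,"dz": 0,"rx": 0,"ry": 0,"rz": 0},{"dx": 0,"dy": 0,"dz": 0,"rx": 0,"ry": 0,"rz": 0},{"dx": 0,"dy": -0.15,"dz": 0,"rx": 0,"ry": 0,"rz": 0},{"dx": 0,"dy": -0.15,"dz": 0,"rx": 0,"ry": 0,"rz": 0}]' --grip -1

```text
time_s: 15.57
tool_pos: [456.9, 140.9, 188.1]
tool_rot: [-0.629, 0.03, -0.325, 0.706]
wrist_force: [0.1, -0.7, 0.1]
width: 72.6
```

step_arm --motion '[{"dx": 0,"dy": -0.25,"dz": 0,"rx": 0,"ry": 0,"rz": 0},{"dx": 0,"dy": -0.25,"dz": 0,"rx": 0,"ry": 0,"rz": 0},{"dx": 0,"dy": 0,"dz": 0,"rx": 0,"ry": 0,"rz": 0}]'

```text
time_s: 15.82
tool_pos: [431.8, 141.9, 252.5]
tool_rot: [-0.627, 0.026, -0.33, 0.705]
wrist_force: [1.3, -0.5, 0.2]
width: 85.7
```

```bash
python3 -c "
from h import *
c=shot('wrist','w5.png')
h=cv2.cvtColor(c['image'],cv2.COLOR_RGB2HSV);H,S,V=[h[...,i].astype(int) for i in range(3)]
for nm,m in (('blue',(H>105)&(H<130)&(S>120)),('orange',(H>=6)&(H<16)&(S>170)),('red',((H<5)|(H>174))&(S>150))):
    n,l,st,ce=cv2.connectedComponentsWithStats(m.astype(np.uint8));print(nm,[(ce[i].round(1).tolist(),int(st[i,4])) for i in range(1,n) if st[i,4]>60])
print('exp centre',proj(c,A0+34.5*N),'pointer',proj(c,A0+34.5*N+22*(-.866*UP-.5*RT)),'blue',proj(c,A0+43*(-.866*UP-.5*RT)))
K=np.array([-171.0,0,0])
go(np.array([486,-163.7,116.1])+80*N,frame(-N,UP))"
```

```text
blue [([637.5, 20.0], 90), ([309.5, 167.5], 308)]
orange [([308.7, 195.3], 99), ([308.5, 215.0], 636)]
red [([335.4, 272.0], 215)]
exp centre (np.float64(308.3774940335899), np.float64(242.92290984228143)) pointer (np.float64(308.31585758955055), np.float64(210.1266623136)) blue (np.float64(308.672557973279), np.float64(169.57167219637606))
shift units [ 0.961  0.442 -1.784] mm 311.1
turn units [-0.007  1.335  0.013]
pos [431.9 140.5 250.5] axes x,y,z [[0.781, -0.499, 0.376], [0.431, -0.006, -0.902], [0.452, 0.867, 0.21]] q [ 0.33 -0.02 -0.85  2.25  0.4   0.55  0.22] F [ 0.3 -1.   0.3] t 15.87 w 85.7
```

View pics/w5.png

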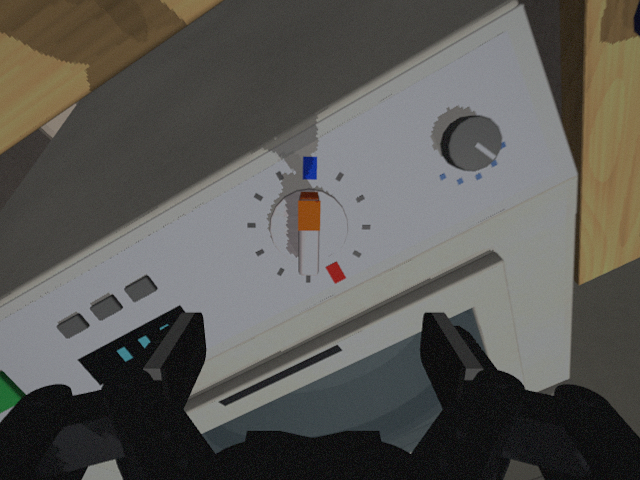

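The knob's orange pointer (308,215) lies in line with the blue mark (309,167), as predicted; selector is on the seventh click. Next the green key, with closed fingers.

step_arm --motion '[{"dx": 0.12,"dy": 0.006,"dz": -0.188,"rx": 0,"ry": 0,"rz": 0},{"dx": 0.12,"dy": 0.006,"dz": -0.188,"rx": 0,"ry": 0,"rz": 0},{"dx": 0.12,"dy": 0.006,"dz": -0.188,"rx": 0,"ry": 0,"rz": 0},{"dx": 0.12,"dy": 0.006,"dz": -0.188,"rx": 0,"ry": 0,"rz": 0},{"dx": 0.12,"dy": 0.006,"dz": -0.188,"rx": 0,"ry": 0,"rz": 0}]' --grip 1

```text
time_s: 16.28
tool_pos: [438.9, -29.1, 245.9]
tool_rot: [-0.629, 0.03, -0.327, 0.705]
wrist_force: [0.5, -0.0, 1.2]
width: 25.6
```

step_arm --motion '[{"dx": 0.12,"dy": 0.006,"dz": -0.188,"rx": 0,"ry": 0,"rz": 0},{"dx": 0.12,"dy": 0.006,"dz": -0.188,"rx": 0,"ry": 0,"rz": 0},{"dx": 0.12,"dy": 0.006,"dz": -0.188,"rx": 0,"ry": 0,"rz": 0},{"dx": 0.12,"dy": 0.006,"dz": -0.188,"rx": 0,"ry": 0,"rz": 0},{"dx": 0,"dy": 0,"dz": 0,"rx": 0,"ry": 0,"rz": 0}]'

```text
time_s: 16.7
tool_pos: [446.1, -167.5, 245.7]
tool_rot: [-0.629, 0.033, -0.33, 0.703]
wrist_force: [-0.6, 0.4, 0.4]
width: 0.2
```

```bash
python3 -c "
from h import *
G=np.array([486,-163.7,116.1])
go(G+75*N,frame(-N,[.452,.867,.21]));c=shot('wrist','w6.png')
h=cv2.cvtColor(c['image'],cv2.COLOR_RGB2HSV);H,S,V=[h[...,i].astype(int) for i in range(3)]
m=(H>45)&(H<85)&(S>110)
n,l,st,ce=cv2.connectedComponentsWithStats(m.astype(np.uint8));print([(ce[i].round(1).tolist(),int(st[i,4])) for i in range(1,n) if st[i,4]>60],proj(c,G))
for i in range(1,n):
  if st[i,4]>60: print(plane(c,*ce[i],A0+7*N,N).round(1))"
```

```text
shift units [-0.122  0.395 -0.037] mm 62.3
turn units [ 0.011 -0.011  0.006]
pos [ 446.1 -167.5  245.7] axes x,y,z [[0.78, -0.506, 0.369], [0.422, -0.01, -0.906], [0.462, 0.862, 0.206]] q [ 0.6   0.01 -0.25  2.23 -0.28  0.5   1.61] F [-0.6  0.4  0.4] t 16.7 w 0.2
[([306.5, 211.8], 1856)] (np.float64(305.39002096723783), np.float64(215.01024195571156))
[ 482.9 -161.5  117.7]
```

View pics/w6.png

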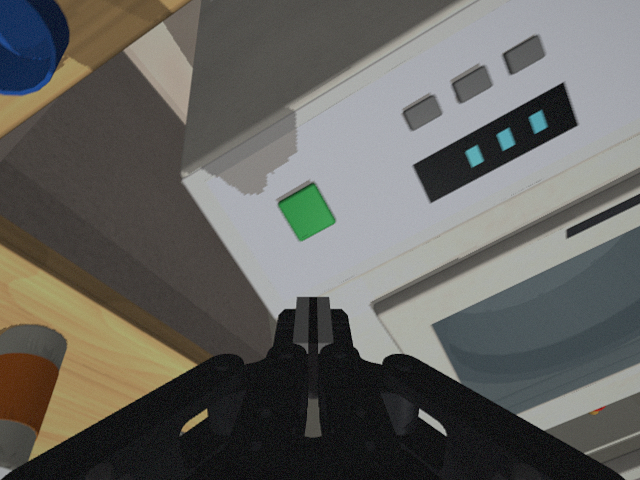

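The green key is at (306,212), agreeing with the prediction to 3 px; the fingers are shut and clear of the grey keys (422,112)…(523,55).

```bash
python3 -c "
from h import *
G=np.array([483.5,-162,117.5])
go(G+40*N)"
```

```text
shift units [-0.123  0.612 -0.05 ] mm 93.9
pos [ 445.8 -164.2  245.3] axes x,y,z [[0.782, -0.504, 0.367], [0.421, -0.007, -0.907], [0.459, 0.864, 0.207]] q [ 0.6   0.01 -0.25  2.24 -0.28  0.5   1.61] F [1.2 0.6 1.1] t 16.75 w -0.0
```

step_arm --motion '[{"dx": -0.06,"dy": 0.18,"dz": -0.025,"rx": 0,"ry": 0,"rz": 0},{"dx": -0.063,"dy": 0.18,"dz": -0.025,"rx": 0,"ry": 0,"rz": 0},{"dx": 0,"dy": 0.16,"dz": 0,"rx": 0,"ry": 0,"rz": 0},{"dx": 0,"dy": 0.09,"dz": 0,"rx": 0,"ry": 0,"rz": 0},{"dx": 0,"dy": 0,"dz": 0,"rx": 0,"ry": 0,"rz": 0}]'

```text
time_s: 17.17
tool_pos: [466.2, -156.1, 151.9]
tool_rot: [-0.629, 0.032, -0.324, 0.706]
wrist_force: [0.5, 0.3, -0.4]
width: -0.3
```

```bash
python3 -c "
from h import *
G=np.array([483.5,-162,117.5])
go(G+25*N)"
```

```text
shift units [ 0.027  0.09  -0.03 ] mm 14.8
pos [ 466.2 -156.1  151.9] axes x,y,z [[0.789, -0.497, 0.362], [0.417, -0.0, -0.909], [0.452, 0.868, 0.207]] q [ 0.56  0.2  -0.27  2.31 -0.3   0.24  1.62] F [ 0.5  0.3 -0.4] t 17.17 w -0.3
```

Joint 6 is near its lower limit (0.24 vs 0.21), so I tilt the tool nearer to vertical before pressing.

```bash
python3 -c "
from h import *
G=np.array([483.5,-162,117.5]); y=np.array([np.sin(.19),0,-np.cos(.19)])
F=frame(y,[.452,.868,.207])
go(G+15*N-25*y,F)
print('after turn: shift', (F.T@(G+15*N-25*y-robot.read_state()['tool_pos'])/150).round(3),'press per mm',(F.T@-N/150).round(4))"
```

```text
shift units [ 0.061 -0.005 -0.01 ] mm 9.4
turn units [-0.151 -0.016  0.267]
pos [ 466.2 -156.1  151.9] axes x,y,z [[0.789, -0.497, 0.362], [0.417, -0.0, -0.909], [0.452, 0.868, 0.207]] q [ 0.56  0.2  -0.27  2.31 -0.3   0.24  1.62] F [ 0.5  0.3 -0.4] t 17.17 w -0.3
after turn: shift [ 0.059 -0.016 -0.012] press per mm [0.0014 0.0065 0.0008]
```

step_arm --motion '[{"dx": 0,"dy": -0.05,"dz": 0,"rx": -0.05,"ry": -0.005,"rz": 0.089},{"dx": 0,"dy": 0,"dz": 0,"rx": -0.05,"ry": -0.005,"rz": 0.089},{"dx": 0,"dy": 0,"dz": 0,"rx": -0.051,"ry": -0.006,"rz": 0.089},{"dx": 0.05,"dy": 0.03,"dz": -0.01,"rx": 0,"ry": 0,"rz": 0},{"dx": 0,"dy": 0,"dz": 0,"rx": 0,"ry": 0,"rz": 0}]'

```text
time_s: 17.58
tool_pos: [472.6, -163.2, 159.4]
tool_rot: [-0.665, 0.108, -0.246, 0.697]
wrist_force: [0.0, -0.1, 0.6]
width: 0.1
```

```bash
python3 -c "
from h import *
G=np.array([483.5,-162,117.5]); s=robot.read_state();M=R.from_quat(s['tool_rot']).as_matrix();y=M[:,1]
go(G+3*N-25*y);print('press per mm',(M.T@-N/150).round(4))"
```

```text
shift units [0.006 0.102 0.013] mm 15.5
pos [ 472.6 -163.2  159.4] axes x,y,z [[0.856, -0.487, 0.175], [0.198, -0.005, -0.98], [0.478, 0.874, 0.093]] q [ 0.35  0.24 -0.09  2.16 -0.05  0.56  1.37] F [ 0.  -0.1  0.6] t 17.58 w 0.1
press per mm [0.0014 0.0065 0.0008]
```

step_arm --motion '[{"dx": 0.006,"dy": 0.05,"dz": 0.013,"rx": 0,"ry": 0,"rz": 0},{"dx": 0,"dy": 0.05,"dz": 0,"rx": 0,"ry": 0,"rz": 0},{"dx": 0,"dy": 0,"dz": 0,"rx": 0,"ry": 0,"rz": 0}]'

```text
time_s: 17.83
tool_pos: [473.5, -161.5, 142.8]
tool_rot: [-0.665, 0.112, -0.244, 0.697]
wrist_force: [0.5, -0.3, -0.7]
width: 0.1
```

step_arm --motion '[{"dx": 0.0014,"dy": 0.0065,"dz": 0.0008,"rx": 0,"ry": 0,"rz": 0},{"dx": 0.0014,"dy": 0.0065,"dz": 0.0008,"rx": 0,"ry": 0,"rz": 0},{"dx": 0.0014,"dy": 0.0065,"dz": 0.0008,"rx": 0,"ry": 0,"rz": 0},{"dx": 0.0014,"dy": 0.0065,"dz": 0.0008,"rx": 0,"ry": 0,"rz": 0},{"dx": 0.0014,"dy": 0.0065,"dz": 0.0008,"rx": 0,"ry": 0,"rz": 0}]'

```text
time_s: 18.25
tool_pos: [476.9, -162.1, 140.3]
tool_rot: [-0.665, 0.111, -0.245, 0.697]
wrist_force: [-3.2, 0.1, 2.4]
width: 0.2
```

step_arm --motion '[{"dx": 0.0014,"dy": 0.0065,"dz": 0.0008,"rx": 0,"ry": 0,"rz": 0},{"dx": 0,"dy": 0,"dz": 0,"rx": 0,"ry": 0,"rz": 0}]'

```text
time_s: 18.42
tool_pos: [477.3, -162.1, 139.2]
tool_rot: [-0.665, 0.111, -0.245, 0.697]
wrist_force: [-4.0, 0.8, 2.4]
width: -0.2
```

step_arm --motion '[{"dx": 0,"dy": 0.0065,"dz": 0,"rx": 0,"ry": 0,"rz": 0},{"dx": 0,"dy": 0.0065,"dz": 0,"rx": 0,"ry": 0,"rz": 0},{"dx": 0,"dy": 0,"dz": 0,"rx": 0,"ry": 0,"rz": 0}]'

```text
time_s: 18.67
tool_pos: [477.8, -162.1, 138.3]
tool_rot: [-0.665, 0.11, -0.245, 0.697]
wrist_force: [-9.0, 0.9, 11.9]
width: -0.1
```

step_arm --motion '[{"dx": 0,"dy": 0.0065,"dz": 0,"rx": 0,"ry": 0,"rz": 0},{"dx": 0,"dy": 0.0065,"dz": 0,"rx": 0,"ry": 0,"rz": 0},{"dx": 0,"dy": 0,"dz": 0,"rx": 0,"ry": 0,"rz": 0}]'

```text
time_s: 18.92
tool_pos: [478.0, -162.1, 137.8]
tool_rot: [-0.665, 0.11, -0.245, 0.697]
wrist_force: [-15.1, 2.0, 27.1]
width: -0.2
```

Key bottomed (force jumped from 4 to ~30 N at ~3.7 mm travel). Retreat.

step_arm --motion '[{"dx": 0,"dy": -0.05,"dz": 0,"rx": 0,"ry": 0,"rz": 0},{"dx": 0,"dy": -0.2,"dz": 0,"rx": 0,"ry": 0,"rz": 0},{"dx": 0,"dy": -0.25,"dz": 0,"rx": 0,"ry": 0,"rz": 0},{"dx": 0,"dy": -0.25,"dz": 0,"rx": 0,"ry": 0,"rz": 0},{"dx": 0,"dy": -0.25,"dz": 0,"rx": 0,"ry": 0,"rz": 0}]'

```text
time_s: 19.33
tool_pos: [449.7, -161.3, 284.7]
tool_rot: [-0.665, 0.109, -0.246, 0.697]
wrist_force: [1.0, -0.6, 0.3]
width: -0.1
```

step_arm --motion '[{"dx": 0,"dy": -0.2,"dz": 0,"rx": 0,"ry": 0,"rz": 0},{"dx": 0,"dy": -0.2,"dz": 0,"rx": 0,"ry": 0,"rz": 0},{"dx": 0,"dy": 0,"dz": 0,"rx": 0,"ry": 0,"rz": 0},{"dx": 0,"dy": 0,"dz": 0,"rx": 0,"ry": 0,"rz": 0}]'

```text
time_s: 19.67
tool_pos: [439.0, -161.4, 343.9]
tool_rot: [-0.665, 0.108, -0.247, 0.697]
wrist_force: [-0.2, 0.4, -0.2]
width: 0.0
```

```bash
python3 -c "
from h import *
go();c=shot('wrist','w7.png');d=shot('scene','s7.png')
cv2.imwrite('pics/v7.png',np.hstack([cv2.resize(c['image'],(400,300)),cv2.resize(d['image'][130:370,60:420],(400,300))])[:,:,::-1])"
```

```text
pos [ 439.  -161.4  343.9] axes x,y,z [[0.854, -0.488, 0.179], [0.202, -0.006, -0.979], [0.479, 0.873, 0.093]] q [ 0.37 -0.04 -0.08  1.98 -0.07  1.    1.39] F [-0.2  0.4 -0.2] t 19.67 w 0.0
```

View pics/v7.png

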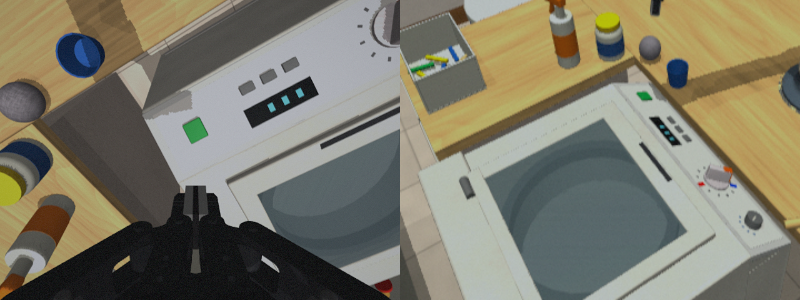

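The lid lies flush all round, the green key (195,130) is up, the pointer is at the blue mark (730,175) and bottles, cup and ball stand where they were. Hand in.

```bash
python3 -c "
from plant import robot
print(robot.close_job())"
```

```text
the job is handed in; nothing more can be done
None
```

The washing machine job is done and handed in at about 20 s on the robot's clock. `close_job` gave no verdict, so the results below are from my own checks.

- **Lid:** I lowered it with closed fingertips on the front strip, at about 54 mm/s and then about 16 mm/s at the end. It stopped with the fingertips at 153.5 mm (shut is 154 mm), and the last picture shows it flush.
- **Selector:** It started at the second click. I turned it one click, released it, regripped because of the last joint's range, and turned it the other four. A wrist picture after release showed the pointer in line with the blue mark.
- **Start key:** I pressed it until the force rose sharply, at about 3.7 mm of travel (4 mm is fully down). The force reached about 31 N before I backed off, well above the 5 N needed. The key looked up again in the last picture.
- **Rest of the scene:** The last pictures show nothing disturbed among the things in view: bottles, cup, ball, grey keys and small dial. The brush and the jug were mostly out of frame, but the arm never went near them. The arm ended clear of everything, with the wrist force near zero.

No check failed. Joint 6 came close to its lower limit (0.24 against 0.21 rad) on the way to the start key, so I tilted the tool nearer to vertical before pressing.

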